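Put the fraction bottles back in their own holders

TASK

The fraction bottles from the column have been mixed up: rearrange them so that each of the four bottles stands upright, fully down in the well of the holder whose colour matches its cap. The black-capped bottle is waiting on the bench and its black holder is still free: use that holder as the spare place while you swap the others, and bring the black-capped bottle home last. They are glass: keep them upright, set them down rather than dropping them, and leave the beaker and the flask standing where they are.

Things in the scene. Friction and masses are not known exactly. Their poses are not given: they have to be found in the camera images.
- bottle_blue: small round amber glass bottle with a blue screw cap and a paper label with a blue stripe; loose, 110 to 220 g. Body 46 mm in diameter and 68 mm high, cap 44 mm in diameter above it, 92 mm high in all. Origin: centre of the underside; z up along the bottle. At the start it stands in one of the holders, sunk into the well.
- bottle_green: small round amber glass bottle with a green screw cap and a paper label with a green stripe; loose, 110 to 220 g. Body 46 mm in diameter and 68 mm high, cap 44 mm in diameter above it, 92 mm high in all. Origin: centre of the underside; z up along the bottle. At the start it stands in one of the holders, sunk into the well.
- bottle_white: small round amber glass bottle with a white screw cap and a paper label with a white stripe; loose, 110 to 220 g. Body 46 mm in diameter and 68 mm high, cap 44 mm in diameter above it, 92 mm high in all. Origin: centre of the underside; z up along the bottle. At the start it stands in one of the holders, sunk into the well.
- bottle_black: small round amber glass bottle with a black screw cap and a paper label with a black stripe; loose, 110 to 220 g. Body 46 mm in diameter and 68 mm high, cap 44 mm in diameter above it, 92 mm high in all. Origin: centre of the underside; z up along the bottle. At the start it stands on the bare bench.
- holder_blue: bottle holder fixed to the bench: square block 100 x 100 mm and 25 mm high, blue on top with a thin orange foot. In its middle a round well 62 mm in diameter and 15 mm deep, its flat floor 10 mm above the bench, takes one bottle standing upright. Origin: centre of the block's underside, on the bench; z up, x and y along the block's sides. Its well holds a bottle at the start, not always the right one.
- holder_green: bottle holder fixed to the bench: square block 100 x 100 mm and 25 mm high, green on top with a thin orange foot. In its middle a round well 62 mm in diameter and 15 mm deep, its flat floor 10 mm above the bench, takes one bottle standing upright. Origin: centre of the block's underside, on the bench; z up, x and y along the block's sides. Its well holds a bottle at the start, not always the right one.
- holder_white: bottle holder fixed to the bench: square block 100 x 100 mm and 25 mm high, white on top with a thin orange foot. In its middle a round well 62 mm in diameter and 15 mm deep, its flat floor 10 mm above the bench, takes one bottle standing upright. Origin: centre of the block's underside, on the bench; z up, x and y along the block's sides. Its well holds a bottle at the start, not always the right one.
- holder_black: bottle holder fixed to the bench: square block 100 x 100 mm and 25 mm high, black on top with a thin orange foot. In its middle a round well 62 mm in diameter and 15 mm deep, its flat floor 10 mm above the bench, takes one bottle standing upright. Origin: centre of the block's underside, on the bench; z up, x and y along the block's sides. Its well is empty at the start.
- beaker: bystander, to be left alone: loose empty clear glass beaker, 56 mm in diameter and 70 mm high. Origin: centre of the underside; z up.
- flask: bystander, to be left alone: loose conical flask of green glass with a red stopper, 62 mm in diameter at the foot, 29 mm at the stopper, 87 mm high. Origin: centre of the underside; z up.
Things that resemble listed ones, but are neither listed nor needed, are in the scene too. Leave any yellow look-alike of the holder_white alone.

How it is judged:
By the outcome, as a careful person would: the job done as asked, in the order asked, and still so for the second after the job is handed in, with the robot touching nothing.
It also fails if it takes over 125 s, if anything falls off the work surface, if the arm or the gripper's body presses on something with over 40 N, if the wrist force passes 120 N, or if a joint passes its speed limit or range.

ROBOT

A 6-joint arm with a two-finger parallel gripper is mounted at the origin on the work surface. World frame = base frame: x ahead of the robot, y to its left, z up, the work surface at z = 0. Lengths are in mm, angles in rad, forces in N, time in s.
With the tool pointing down it reaches from about 350 to 975 mm from the base axis. Payload 7.1 kg.
Tool frame: the origin (TCP) lies at the centre of the arm's flange, where the gripper is bolted on; the fingertips stand 182 mm ahead of it and the grasp point (between the pads) lies 163 mm ahead of it; z points along the fingers, y is the line along which they close (so a half turn about z gives the same grasp; the last joint's range is limited). The gripper opens to 88 mm and grips with 3 to 60 N. Pads are 20 mm wide; open, the fingers measure 115 mm over their backs; the gripper's body (75 mm by 178 mm) begins 61 mm behind the grasp point.
Start: joints at [-1.339, 0.423, 1.63, -0, 1.089, -0.019], TCP at [155.131, -605.426, 404.675] pointing down, gripper open.
Joint ranges: [-3, 3], [-0.9, 2.11], [0.09, 2.58], [-1.31, 4.45], [0.11, 2.69], [-2.54, 2.54]. Speed limits (rad/s): [2.39, 2.39, 3.01, 3.14, 3.14, 3.14].

INTERFACE

Orientations are given as a rotation vector (axis times angle).
In Python, from workcell import readout, get_image, ctrl gives the robot as it stands.
- The arm moves only by the tool step_arm, never from a script. Its argument "targets" is a list that holds one entry, the list of rows, each a list of 7 numbers: the shift along the world's x, y, z as a fraction of full scale, then the turn, a rotation vector about the world's x, y, z as a fraction of full scale, then the opening, from 0 (shut) to 1 (fully open). In form: [[[dx, dy, dz, wx, wy, wz, claw], ...]]. A call has exactly 5 rows; each row shifts and turns the commanded pose from where the row before left it; what a row does not reach is not made up. Full scale, the value 1, is 0.05 m for a shift and 4 degrees for a turn. A row lasts 1/8 s, in which the tool goes at most 62.5 mm and 10.7 degrees, less where a joint would pass 70% of its speed; a pose out of reach is approached as far as the arm can. A call with a number of a shift or a turn outside -1 to 1 is refused whole. A call with a gripper value outside its range is refused whole. The fingers move at their own pace and stop on an object; the grip force is fixed at half the most. Time passes only in rows, so rows that do not move let the fingers close, or fill a call up. It gives the time, the measured TCP pose, the force, the opening and the grip force at its end, in the units of the state.
- readout.get_obs(): the state, without advancing time (a new reading comes with each control period).
- get_image(name): name is "scene" or "top"; returns a dict with "pixels" (384x512x3 uint8, red, green, blue), "intrinsics" (3x3 intrinsics, pixels), "extrinsics" (4x4, takes a point from world to camera coordinates). Camera axes: x right, y down, z forward; pixel columns grow to the right and rows downward; lengths in mm; the calibration is good to about 2 mm. A picture is of the moment at which its call begins. There is no depth.
- ctrl.close_job(): hands the job in; it is judged then, once.
The state is a dict: "t": time; "qpos": joint angles; "qvel": joint speeds; "joint_torque": joint torques, N m; "ee_pos": TCP position; "orientation": TCP orientation; "ft_force": force on the tool from outside, world axes, zero at the start; "moment": the same for the moment, N m; "width": finger opening in mm; "grasp_force": force on a finger pad.
Only numpy, scipy, OpenCV 4.12 (cv2) and the standard library are available. Lean on these libraries where they do the work, as an engineer would, in place of code of your own. Each camera call takes 0.05 s, during which the arm holds its last target. There are 200 camera calls.

## Working session

There is one attempt and no reset: what is moved stays moved. The work goes in short steps, Python scripts to look and compute and a tool call to move; the robot and the scene stay as the last step left them, time stands still between calls to the robot, and variables do not carry over. Pictures are saved under pics/ and viewed, at most 14 in all, crops included, and the job is handed in when it is done.

Besides the shell and the picture viewer there is one more tool, called as name(argument=value, ...), one argument or row to a line, values as JSON. step_arm: Moves the arm, as the interface text tells. Shift numbers are shares of 0.05 m and turn numbers shares of 4 degrees, none past 1 either way. Its arguments: {"type":"object","properties":{"targets":{"type":"array"}},"required":["targets"]}

```bash
mkdir -p pics; ls; python3 - <<'E'
from workcell import readout,get_image
import cv2,numpy as np
for n in("top","scene"):
    d=get_image(n);cv2.imwrite(f"pics/{n}0.png",d["pixels"][:,:,::-1]);np.savez(f"{n}.npz",**d)
    print(n,d["intrinsics"].tolist(),np.round(d["extrinsics"],3).tolist())
print(readout.get_obs())
E
```

```text
pics
top [[408.40957986643485, 0.0, 264.8095599755003], [0.0, 408.40957986643485, 198.10416142973668], [0.0, 0.0, 1.0]] [[0.023, -1.0, 0.006, 56.051], [-0.983, -0.023, -0.185, 564.655], [0.185, -0.002, -0.983, 1017.83], [0.0, 0.0, 0.0, 1.0]]
scene [[448.2533714656966, 0.0, 244.40926898257322], [0.0, 448.2533714656966, 194.028717829011], [0.0, 0.0, 1.0]] [[0.523, 0.852, 0.009, -366.546], [0.623, -0.375, -0.687, -268.867], [-0.582, 0.365, -0.727, 1451.232], [0.0, 0.0, 0.0, 1.0]]
{'t': 0.1, 'qpos': array([-1.33902554e+00,  4.23772612e-01,  1.63062028e+00, -1.98957532e-05,
        1.08859551e+00, -1.90084000e-02]), 'qvel': array([ 0.00099185, -0.00194051, -0.00161668,  0.00125515, -0.00020618,
        0.00144593]), 'joint_torque': array([ 9.74072100e-04, -5.45614243e+01, -2.74323606e+01,  6.45546382e-02,
        1.87859545e-02, -2.00549670e-05]), 'ee_pos': array([ 155.05810914, -605.19585375,  403.97150337]), 'orientation': array([-3.11555113e+00, -3.92732646e-01,  2.60202728e-04]), 'ft_force': array([-0.49883242,  0.57416581,  0.43960857]), 'moment': array([0.02521958, 0.05821341, 0.010598  ]), 'grasp_force': 0.0, 'width': 87.82601286696978}
```

View pics/top0.png

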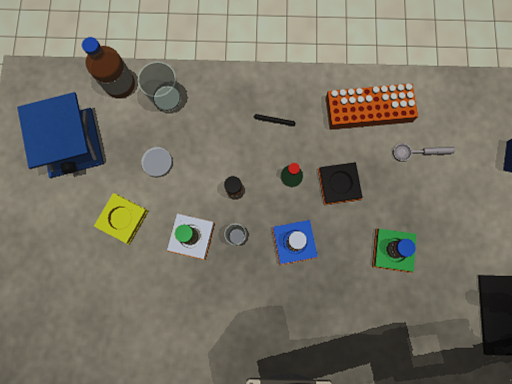

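View pics/scene0.png

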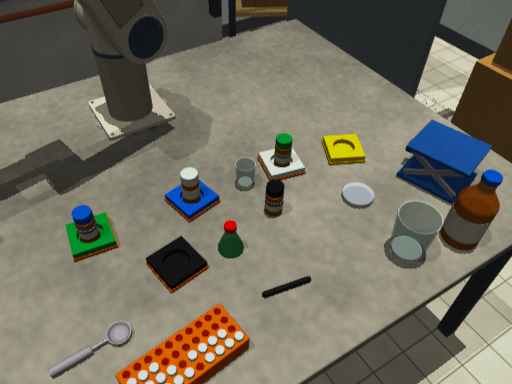

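```bash
cat > h.py <<'E'
import numpy as np,cv2
from scipy.optimize import least_squares
def proj(d,P):
    c=np.c_[P,np.ones(len(P))]@d["extrinsics"][:3].T
    c=c@d["intrinsics"].T
    return c[:,:2]/c[:,2:]
a=np.linspace(0,2*np.pi,60)
def cyl(x,y,r,z0,z1):
    return np.vstack([np.c_[x+r*np.cos(a),y+r*np.sin(a),0*a+z] for z in(z0,z1)])
def sq(x,y,t):
    c=np.array([[-50,-50],[50,-50],[50,50],[-50,50]])
    R=np.array([[np.cos(t),-np.sin(t)],[np.sin(t),np.cos(t)]])
    return np.c_[c@R.T+[x,y],[25]*4]
def cen(p):
    m=cv2.moments(cv2.convexHull(p.astype(np.float32)));return np.array([m["m10"],m["m01"]])/m["m00"]
def mask(d,col,near,win=30):
    hsv=cv2.cvtColor(d["pixels"],cv2.COLOR_RGB2HSV).astype(int);H,S,V=hsv[...,0],hsv[...,1],hsv[...,2]
    m={"blue":(abs(H-112)<14)&(S>120)&(V>70),"green":(abs(H-62)<15)&(S>120)&(V>50),
       "white":(S<50)&(V>165),"black":(V<48),"red":((H<6)|(H>174))&(S>150)&(V>90)}[col].astype(np.uint8)
    w=np.zeros_like(m);u,v=near;w[v-win:v+win,u-win:u+win]=1
    n,l,s,c=cv2.connectedComponentsWithStats(m*w)
    i=1+np.argmax(s[1:,4]);return l==i
def pts(m): return np.argwhere(m)[:,::-1].astype(np.float32)
def fit(d,target,P):   # P(x,y)->points
    return least_squares(lambda q:cen(P(*q))-target if 0 else cen(proj(d,P(*q)))-target,[600,0],x_scale=100).x
E
python3 - <<'E'
from h import *
T=dict(np.load("top.npz"));S=dict(np.load("scene.npz"))
caps={"green":((183,233),(284,140),10),"white":((297,240),(189,174),10),"blue":((406,247),(83,212),10),"black":((233,184),(275,187),0)}
for c,(t,s,z) in caps.items():
    for n,d,p in(("top",T,t),("scn",S,s)):
        m=mask(d,c,p,12);P=pts(m)
        x=fit(d,cen(P),lambda x,y:cyl(x,y,22,z+70,z+92))
        pr=proj(d,cyl(*x,22,z+70,z+92));print("cap",c,n,x.round(1),m.sum(),"bbox",np.ptp(P,axis=0),np.ptp(pr,axis=0).round(0))
for c,t,s in(("white",(190,236),(281,163)),("blue",(295,242),(191,200)),("green",(395,250),(91,237)),("black",(341,183),(177,264))):
    for n,d,p in(("top",T,t),("scn",S,s)):
        m=mask(d,c,p,34);P=pts(m)
        x=fit(d,cen(cv2.approxPolyDP(cv2.convexHull(P),1.5,True)[:,0]),lambda x,y:sq(x,y,0))
        h=cv2.contourArea(cv2.convexHull(P));h2=cv2.contourArea(cv2.convexHull(proj(d,sq(*x,0)).astype(np.float32)))
        print("hold",c,n,x.round(1),"hull",h,h2.round())
# bystanders: flask stopper z80
print("flask",fit(T,np.array([294,169.]),lambda x,y:cyl(x,y,14,70,87)),"beaker",fit(T,np.array([236,235.]),lambda x,y:cyl(x,y,28,0,70)))
E
```

```text
cap green top [468.8   0. ] 243 bbox [17. 16.] [18. 19.]
cap green scn [562.5   0. ] 136 bbox [15.  9.] [19. 20.]
cap white top [450.   0.] 233 bbox [16. 16.] [18. 19.]
cap white scn [450.   0.] 171 bbox [17. 11.] [18. 19.]
cap blue top [436.1   0. ] 251 bbox [16. 17.] [18. 18.]
cap blue scn [0. 0.] 228 bbox [19. 14.] [16. 14.]
cap black top [590.6   0. ] 244 bbox [16. 19.] [18. 19.]
cap black scn [600.   0.] 272 bbox [17. 17.] [19. 21.]Traceback (most recent call last):
  File "<stdin>", line 14, in <module>
AttributeError: 'float' object has no attribute 'round'
```

```bash
python3 - <<'E'
s=open("h.py").read()
i=s.index("def fit");s=s[:i]+'''def fit(d,target,P):   # P(x,y)->points
    q=least_squares(lambda q:cen(proj(d,P(*(1000*(q-1)))))-target,[1.6,1.0],diff_step=5e-3).x
    return 1000*(q-1)
'''
s=s.replace("(S>120)&(V>70)","(S>110)&(V>35)").replace("(S>120)&(V>50)","(S>110)&(V>25)").replace("(S<50)&(V>165)","(S<60)&(V>150)")
open("h.py","w").write(s)
E
cat > m0.py <<'E'
from h import *
T=dict(np.load("top.npz"));S=dict(np.load("scene.npz"))
caps={"green":((183,233),(284,140),10),"white":((297,240),(189,174),10),"blue":((406,247),(83,212),10),"black":((233,184),(275,187),0)}
for c,(t,s,z) in caps.items():
    for n,d,p in(("top",T,t),("scn",S,s)):
        m=mask(d,c,p,12);P=pts(m)
        x=fit(d,cen(P),lambda x,y:cyl(x,y,22,z+68,z+92))
        pr=proj(d,cyl(*x,22,z+68,z+92));print("cap",c,n,x.round(1),m.sum(),"bbox",np.ptp(P,axis=0),np.ptp(pr,axis=0).round(0))
for c,t,s in(("white",(190,236),(281,163)),("blue",(295,242),(191,200)),("green",(395,250),(91,237)),("black",(341,183),(177,264))):
    for n,d,p in(("top",T,t),("scn",S,s)):
        m=mask(d,c,p,34);P=pts(m)
        x=fit(d,cen(P),lambda x,y:sq(x,y,0))
        h=cv2.contourArea(cv2.convexHull(P));h2=cv2.contourArea(cv2.convexHull(proj(d,sq(*x,0)).astype(np.float32)))
        print("hold",c,n,x.round(1),"hull",h,round(h2))
print("flask",fit(T,np.array([294,169.]),lambda x,y:cyl(x,y,14,70,87)),"beaker",fit(T,np.array([236,235.]),lambda x,y:cyl(x,y,28,0,70)))
E
python3 m0.py
```

```text
cap green top [463.2 268.1] 247 bbox [17. 16.] [20. 19.]
cap green scn [461.1 270.2] 214 bbox [15. 15.] [17. 17.]
cap white top [452.7 -13.3] 239 bbox [16. 16.] [19. 19.]
cap white scn [441.3  -6.2] 185 bbox [17. 12.] [18. 19.]
cap blue top [ 440.  -280.9] 268 bbox [18. 17.] [21. 18.]
cap blue scn [ 438.6 -277.5] 329 bbox [21. 18.] [22. 21.]
cap black top [589.5 152.1] 244 bbox [16. 19.] [18. 19.]
cap black scn [590.5 154.2] 272 bbox [17. 17.] [18. 20.]
hold white top [463.2 265. ] hull 1427.0 1436
hold white scn [459.6 272.9] hull 990.5 843
hold blue top [454.8 -12.3] hull 1412.5 1440
hold blue scn [462.7 -13.8] hull 1181.5 1098
hold green top [ 438.8 -277.3] hull 1434.0 1450
hold green scn [ 445.5 -277. ] hull 1498.0 1384
hold black top [ 617.1 -134.7] hull 1294.0 1325
hold black scn [ 624.6 -135.3] hull 1733.5 1609
flask [636.70534917  -4.67054093] beaker [465.49282474 141.53383974]
```

step_arm(
  targets=[
    [[0.4,0.79,-0.13,0,0,0,1],[0.4,0.79,-0.13,0,0,0,1],[0.4,0.79,-0.13,0,0,0,1],[0.4,0.79,-0.13,0,0,0,1],[0.4,0.79,-0.13,0,0,0,1]],
  ],
)

```text
t: 0.72
ee_pos: [255.5, -406.5, 371.8]
orientation: [-3.117, -0.392, 0.0]
ft_force: [0.4, 0.0, -1.3]
width: 88.0
grasp_force: 0.0
```

step_arm(
  targets=[
    [[0.4,0.79,-0.13,0,0,0,1],[0.4,0.79,-0.13,0,0,0,1],[0.4,0.79,-0.13,0,0,0,1],[0.4,0.79,-0.13,0,0,0,1],[0.4,0.79,-0.13,0,0,0,1]],
  ],
)

```text
t: 1.35
ee_pos: [355.5, -209.1, 339.5]
orientation: [3.117, 0.393, 0.0]
ft_force: [0.7, 0.1, -0.3]
width: 87.6
grasp_force: 0.0
```

step_arm(
  targets=[
    [[0.4,0.79,-0.13,0,0,0,1],[0.4,0.79,-0.13,0,0,0,1],[0.4,0.79,-0.13,0,0,0,1],[0.4,0.79,-0.13,0,0,0,1],[0.4,0.79,-0.13,0,0,0,1]],
  ],
)

```text
t: 1.98
ee_pos: [455.6, -11.5, 306.9]
orientation: [-3.117, -0.393, 0.0]
ft_force: [0.6, 0.2, -0.9]
width: 87.8
grasp_force: 0.0
```

step_arm(
  targets=[
    [[0,0,0,0,0,0,1],[0,0,0,0,0,0,1],[0,0,0,0,0,0,1],[0,0,0,0,0,0,1],[0,0,0,0,0,0,1]],
  ],
)

```text
t: 2.6
ee_pos: [455.0, -13.5, 307.3]
orientation: [3.117, 0.391, 0.0]
ft_force: [1.1, -0.7, -0.4]
width: 87.8
grasp_force: 0.0
```

step_arm(
  targets=[
    [[0,0,-0.4,0,0,0,1],[0,0,-0.4,0,0,0,1],[0,0,-0.4,0,0,0,1],[0,0,-0.3,0,0,0,1],[0,0,-0.18,0,0,0,1]],
  ],
)

```text
t: 3.22
ee_pos: [455.1, -13.0, 222.5]
orientation: [-3.117, -0.392, 0.001]
ft_force: [0.3, -0.2, -0.5]
width: 87.9
grasp_force: 0.0
```

step_arm(
  targets=[
    [[0,0,0,0,0,0,0.4],[0,0,0,0,0,0,0.4],[0,0,0,0,0,0,0.4],[0,0,0,0,0,0,0.4],[0,0,0,0,0,0,0.4]],
  ],
)

```text
t: 3.85
ee_pos: [455.2, -12.9, 223.5]
orientation: [-3.117, -0.393, -0.001]
ft_force: [-0.5, 1.5, 3.8]
width: 45.5
grasp_force: 30.0
```

step_arm(
  targets=[
    [[0,0,0,0,0,0,0.4],[0,0,0,0,0,0,0.4],[0,0,0,0,0,0,0.4],[0,0,0,0,0,0,0.4],[0,0,0,0,0,0,0.4]],
  ],
)

```text
t: 4.47
ee_pos: [455.2, -12.9, 223.5]
orientation: [-3.117, -0.393, -0.0]
ft_force: [-1.7, 0.6, 6.5]
width: 45.2
grasp_force: 30.0
```

step_arm(
  targets=[
    [[0,0,0.3,0,0,0,0.3],[0,0,0.5,0,0,0,0.3],[0,0,0.6,0,0,0,0.3],[0,0,0.5,0,0,0,0.3],[0,0,0.4,0,0,0,0.3]],
  ],
)

```text
t: 5.1
ee_pos: [455.0, -13.0, 340.0]
orientation: [3.117, 0.393, 0.002]
ft_force: [-0.0, 0.2, -0.9]
width: 45.6
grasp_force: 30.0
```

step_arm(
  targets=[
    [[0.4,-0.3,0,0,0,0,0.3],[0.8,-0.6,0,0,0,0,0.3],[0.9,-0.67,0,0,0,0,0.3],[0.8,-0.6,0,0,0,0,0.3],[0.38,-0.27,0,0,0,0,0.3]],
  ],
)

```text
t: 5.72
ee_pos: [620.7, -136.7, 338.9]
orientation: [3.116, 0.391, 0.002]
ft_force: [-0.7, -0.5, -1.4]
width: 45.6
grasp_force: 30.0
```

step_arm(
  targets=[
    [[0,0,0,0,0,0,0.3],[0,0,-0.3,0,0,0,0.3],[0,0,-0.4,0,0,0,0.3],[0,0,-0.4,0,0,0,0.3],[0,0,-0.3,0,0,0,0.3]],
  ],
)

```text
t: 6.35
ee_pos: [618.5, -134.5, 266.1]
orientation: [-3.116, -0.393, 0.003]
ft_force: [-0.1, -0.5, -0.8]
width: 45.7
grasp_force: 30.0
```

```bash
python3 - <<'E'
from workcell import readout,get_image
import cv2,numpy as np
a=get_image("top")["pixels"][100:300,200:460,::-1];b=get_image("scene")["pixels"][130:330,50:310,::-1]
cv2.imwrite("pics/p1.png",cv2.resize(np.vstack([a,b]),None,fx=1.5,fy=1.5))
E
```

```text
(no output)
```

View pics/p1.png

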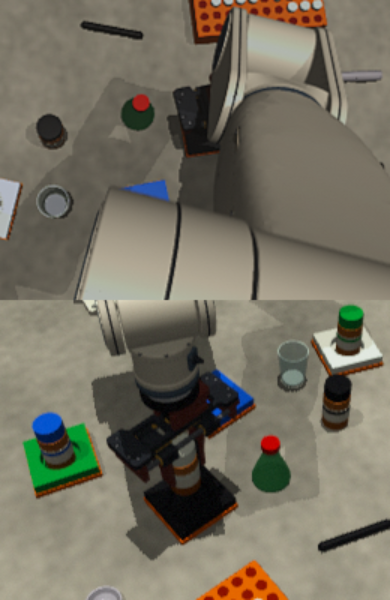

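The white bottle hangs upright over the black holder, in the crop at about (185,470), and the flask is untouched. I'm lowering it gently.

step_arm(
  targets=[
    [[0,0,-0.35,0,0,0,0.3],[0,0,-0.25,0,0,0,0.3],[0,0,-0.15,0,0,0,0.3],[0,0,-0.07,0,0,0,0.3],[0,0,-0.02,0,0,0,0.3]],
  ],
)

```text
t: 7.08
ee_pos: [619.2, -135.0, 226.1]
orientation: [3.117, 0.393, 0.0]
ft_force: [0.6, 0.6, -1.4]
width: 45.9
grasp_force: 30.0
```

step_arm(
  targets=[
    [[0,0,0,0,0,0,0.3],[0,0,0,0,0,0,0.3],[0,0,0,0,0,0,0.3],[0,0,0,0,0,0,0.3],[0,0,0,0,0,0,0.3]],
  ],
)

```text
t: 7.7
ee_pos: [619.1, -134.9, 226.2]
orientation: [-3.117, -0.393, -0.0]
ft_force: [-0.2, -0.0, -1.5]
width: 45.7
grasp_force: 30.0
```

step_arm(
  targets=[
    [[0,0,-0.02,0,0,0,0.3],[0,0,-0.02,0,0,0,0.3],[0,0,-0.02,0,0,0,0.3],[0,0,0,0,0,0,0.3],[0,0,0,0,0,0,0.3]],
  ],
)

```text
t: 8.32
ee_pos: [619.1, -134.9, 223.5]
orientation: [-3.117, -0.393, -0.0]
ft_force: [-2.2, -1.5, 5.1]
width: 45.6
grasp_force: 30.0
```

step_arm(
  targets=[
    [[0,0,0,0,0,0,1],[0,0,0,0,0,0,1],[0,0,0,0,0,0,1],[0,0,0,0,0,0,1],[0,0,0,0,0,0,1]],
  ],
)

```text
t: 8.95
ee_pos: [619.1, -134.9, 223.1]
orientation: [-3.117, -0.393, 0.0]
ft_force: [0.1, -0.0, 0.4]
width: 87.4
grasp_force: 0.0
```

step_arm(
  targets=[
    [[0,0,0.2,0,0,0,1],[0,0,0.3,0,0,0,1],[0,0,0.4,0,0,0,1],[0,0,0.4,0,0,0,1],[0,0,0.4,0,0,0,1]],
  ],
)

```text
t: 9.57
ee_pos: [619.2, -134.9, 310.2]
orientation: [3.117, 0.393, 0.002]
ft_force: [0.9, 0.4, 0.4]
width: 88.1
grasp_force: 0.0
```

step_arm(
  targets=[
    [[-0.5,-0.4,0,0,0,0,1],[-0.9,-0.7,0,0,0,0,1],[-0.9,-0.7,0,0,0,0,1],[-0.8,-0.7,0,0,0,0,1],[-0.49,-0.38,0,0,0,0,1]],
  ],
)

```text
t: 10.2
ee_pos: [437.9, -280.2, 309.3]
orientation: [3.117, 0.39, 0.001]
ft_force: [-0.2, -0.4, -0.7]
width: 87.4
grasp_force: 0.0
```

step_arm(
  targets=[
    [[0,0,0,0,0,0,1],[0,0,0,0,0,0,1],[0,0,0,0,0,0,1],[0,0,0,0,0,0,1],[0,0,0,0,0,0,1]],
  ],
)

```text
t: 10.82
ee_pos: [440.0, -278.5, 308.1]
orientation: [-3.117, -0.394, 0.0]
ft_force: [-0.2, 0.5, -0.1]
width: 87.7
grasp_force: 0.0
```

```bash
python3 - <<'E'
from h import *
from workcell import get_image
T=get_image("top");S=get_image("scene")
cv2.imwrite("pics/p2.png",cv2.resize(np.vstack([T["pixels"][100:300,200:460,::-1],S["pixels"][130:330,50:310,::-1]]),None,fx=1.5,fy=1.5))
E
```

```text
(no output)
```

View pics/p2.png

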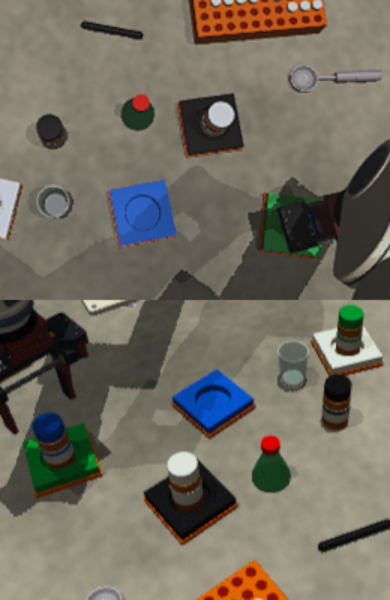

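White bottle sits upright in the black well (crop 185,480), and the blue well is empty at full-image (295,241). Next is blue.

step_arm(
  targets=[
    [[0,0,-0.4,0,0,0,1],[0,0,-0.4,0,0,0,1],[0,0,-0.4,0,0,0,1],[0,0,-0.3,0,0,0,1],[0,0,-0.2,0,0,0,1]],
  ],
)

```text
t: 11.55
ee_pos: [439.6, -278.9, 222.4]
orientation: [-3.117, -0.393, 0.001]
ft_force: [-0.9, 0.3, 0.7]
width: 87.4
grasp_force: 0.0
```

step_arm(
  targets=[
    [[0,0,0,0,0,0,0.3],[0,0,0,0,0,0,0.3],[0,0,0,0,0,0,0.3],[0,0,0,0,0,0,0.3],[0,0,0,0,0,0,0.3]],
  ],
)

```text
t: 12.18
ee_pos: [439.7, -278.9, 223.5]
orientation: [3.117, 0.393, 0.001]
ft_force: [-0.9, 0.8, 2.6]
width: 46.0
grasp_force: 30.0
```

step_arm(
  targets=[
    [[0,0,0,0,0,0,0.3],[0,0,0.4,0,0,0,0.3],[0,0,0.7,0,0,0,0.3],[0,0,0.7,0,0,0,0.3],[0,0,0.5,0,0,0,0.3]],
  ],
)

```text
t: 12.8
ee_pos: [439.6, -278.9, 339.4]
orientation: [3.116, 0.393, 0.001]
ft_force: [-0.0, -0.6, -1.9]
width: 45.6
grasp_force: 30.0
```

step_arm(
  targets=[
    [[0.03,0.3,0,0,0,0,0.3],[0.03,0.5,0,0,0,0,0.3],[0.03,0.6,0,0,0,0,0.3],[0.03,0.7,0,0,0,0,0.3],[0.03,0.7,0,0,0,0,0.3]],
  ],
)

```text
t: 13.42
ee_pos: [446.3, -137.0, 336.5]
orientation: [-3.116, -0.393, 0.004]
ft_force: [0.4, -0.3, -2.2]
width: 45.8
grasp_force: 30.0
```

step_arm(
  targets=[
    [[0.03,0.7,0,0,0,0,0.3],[0.03,0.6,0,0,0,0,0.3],[0.03,0.6,0,0,0,0,0.3],[0.03,0.4,0,0,0,0,0.3],[0.03,0.22,0,0,0,0,0.3]],
  ],
)

```text
t: 14.05
ee_pos: [453.8, -11.4, 336.8]
orientation: [-3.116, -0.395, 0.004]
ft_force: [0.1, 0.1, -1.3]
width: 45.4
grasp_force: 30.0
```

step_arm(
  targets=[
    [[0,0,0,0,0,0,0.3],[0,0,-0.3,0,0,0,0.3],[0,0,-0.4,0,0,0,0.3],[0,0,-0.4,0,0,0,0.3],[0,0,-0.3,0,0,0,0.3]],
  ],
)

```text
t: 14.68
ee_pos: [454.2, -13.6, 266.6]
orientation: [-3.117, -0.391, 0.002]
ft_force: [0.4, -0.6, -1.9]
width: 45.9
grasp_force: 30.0
```

Same pattern: lower 40 mm, then the last 3 mm slowly.

step_arm(
  targets=[
    [[0,0,-0.35,0,0,0,0.3],[0,0,-0.25,0,0,0,0.3],[0,0,-0.15,0,0,0,0.3],[0,0,-0.06,0,0,0,0.3],[0,0,0,0,0,0,0.3]],
  ],
)

```text
t: 15.3
ee_pos: [454.8, -12.9, 227.8]
orientation: [3.117, 0.393, 0.0]
ft_force: [-0.3, -0.2, -2.1]
width: 45.8
grasp_force: 30.0
```

step_arm(
  targets=[
    [[0,0,-0.02,0,0,0,0.3],[0,0,-0.02,0,0,0,0.3],[0,0,-0.01,0,0,0,0.3],[0,0,0,0,0,0,0.3],[0,0,0,0,0,0,0.3]],
  ],
)

```text
t: 15.92
ee_pos: [454.7, -12.9, 225.2]
orientation: [3.117, 0.393, 0.0]
ft_force: [-0.2, -0.2, -1.6]
width: 45.7
grasp_force: 30.0
```

step_arm(
  targets=[
    [[0,0,-0.02,0,0,0,0.3],[0,0,-0.02,0,0,0,0.3],[0,0,0,0,0,0,0.3],[0,0,0,0,0,0,0.3],[0,0,0,0,0,0,0.3]],
  ],
)

```text
t: 16.55
ee_pos: [454.7, -12.9, 223.5]
orientation: [3.117, 0.393, 0.0]
ft_force: [-1.8, -0.2, 5.7]
width: 45.8
grasp_force: 30.0
```

step_arm(
  targets=[
    [[0,0,0,0,0,0,1],[0,0,0,0,0,0,1],[0,0,0,0,0,0,1],[0,0,0,0,0,0,1],[0,0,0,0,0,0,1]],
  ],
)

```text
t: 17.18
ee_pos: [454.6, -12.9, 223.1]
orientation: [-3.117, -0.393, 0.0]
ft_force: [-0.0, -0.3, -0.0]
width: 87.4
grasp_force: 0.0
```

step_arm(
  targets=[
    [[0,0,0.2,0,0,0,1],[0,0,0.3,0,0,0,1],[0,0,0.4,0,0,0,1],[0,0,0.4,0,0,0,1],[0,0,0.4,0,0,0,1]],
  ],
)

```text
t: 17.8
ee_pos: [454.6, -12.9, 310.0]
orientation: [3.117, 0.393, 0.002]
ft_force: [0.2, -1.6, 0.7]
width: 88.1
grasp_force: 0.0
```

step_arm(
  targets=[
    [[0.016,0.4,0,0,0,0,1],[0.016,0.6,0,0,0,0,1],[0.016,0.7,0,0,0,0,1],[0.016,0.7,0,0,0,0,1],[0.016,0.7,0,0,0,0,1]],
  ],
)

```text
t: 18.42
ee_pos: [458.6, 143.2, 309.4]
orientation: [-3.117, -0.393, -0.002]
ft_force: [0.2, -0.8, 0.5]
width: 87.6
grasp_force: 0.0
```

step_arm(
  targets=[
    [[0.016,0.7,0,0,0,0,1],[0.016,0.7,0,0,0,0,1],[0.016,0.6,0,0,0,0,1],[0.016,0.4,0,0,0,0,1],[0.016,0.14,0,0,0,0,1]],
  ],
)

```text
t: 19.05
ee_pos: [462.6, 269.9, 308.8]
orientation: [-3.116, -0.395, -0.001]
ft_force: [-0.5, -0.1, 0.3]
width: 87.8
grasp_force: 0.0
```

step_arm(
  targets=[
    [[0,0,0,0,0,0,1],[0,0,0,0,0,0,1],[0,0,0,0,0,0,1],[0,0,0,0,0,0,1],[0,0,0,0,0,0,1]],
  ],
)

```text
t: 19.68
ee_pos: [462.7, 268.8, 308.2]
orientation: [3.117, 0.392, -0.0]
ft_force: [-0.3, -0.1, 0.8]
width: 88.0
grasp_force: 0.0
```

```bash
python3 - <<'E'
from h import *
from workcell import get_image
T=get_image("top");S=get_image("scene")
cv2.imwrite("pics/p3.png",cv2.resize(np.vstack([T["pixels"][120:290,150:430,::-1],S["pixels"][110:300,50:330,::-1]]),None,fx=1.6,fy=1.6))
E
```

```text
(no output)
```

View pics/p3.png

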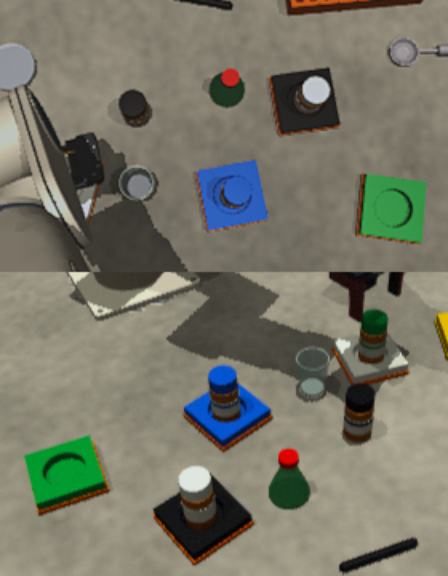

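Blue stands in the blue well at crop (225,390), the green holder is free at (65,475), and the gripper straddles green. Next is green.

step_arm(
  targets=[
    [[0,0,-0.4,0,0,0,1],[0,0,-0.4,0,0,0,1],[0,0,-0.4,0,0,0,1],[0,0,-0.3,0,0,0,1],[0,0,-0.2,0,0,0,1]],
  ],
)

```text
t: 20.4
ee_pos: [462.6, 269.1, 222.4]
orientation: [3.117, 0.393, -0.001]
ft_force: [-0.6, -1.1, -0.3]
width: 87.7
grasp_force: 0.0
```

step_arm(
  targets=[
    [[0,0,0,0,0,0,0.3],[0,0,0,0,0,0,0.3],[0,0,0,0,0,0,0.3],[0,0,0,0,0,0,0.3],[0,0,0,0,0,0,0.3]],
  ],
)

```text
t: 21.02
ee_pos: [462.7, 269.1, 223.5]
orientation: [-3.117, -0.393, -0.001]
ft_force: [-0.1, 0.6, 2.4]
width: 45.8
grasp_force: 30.0
```

step_arm(
  targets=[
    [[0,0,0,0,0,0,0.3],[0,0,0.4,0,0,0,0.3],[0,0,0.7,0,0,0,0.3],[0,0,0.7,0,0,0,0.3],[0,0,0.5,0,0,0,0.3]],
  ],
)

```text
t: 21.65
ee_pos: [462.6, 269.0, 339.4]
orientation: [-3.117, -0.393, -0.001]
ft_force: [-0.2, 0.4, -2.2]
width: 45.4
grasp_force: 30.0
```

step_arm(
  targets=[
    [[-0.03,-0.4,0,0,0,0,0.3],[-0.03,-0.6,0,0,0,0,0.3],[-0.03,-0.8,0,0,0,0,0.3],[-0.03,-0.8,0,0,0,0,0.3],[-0.03,-0.8,0,0,0,0,0.3]],
  ],
)

```text
t: 22.28
ee_pos: [453.8, 96.8, 336.6]
orientation: [3.117, 0.393, -0.005]
ft_force: [1.1, -0.5, -1.3]
width: 45.8
grasp_force: 30.0
```

step_arm(
  targets=[
    [[-0.03,-0.8,0,0,0,0,0.3],[-0.03,-0.8,0,0,0,0,0.3],[-0.03,-0.8,0,0,0,0,0.3],[-0.03,-0.8,0,0,0,0,0.3],[-0.03,-0.8,0,0,0,0,0.3]],
  ],
)

```text
t: 22.9
ee_pos: [445.9, -102.8, 336.6]
orientation: [-3.116, -0.392, 0.004]
ft_force: [-0.5, -0.0, -0.2]
width: 45.5
grasp_force: 30.0
```

step_arm(
  targets=[
    [[-0.03,-0.9,0,0,0,0,0.3],[-0.03,-0.8,0,0,0,0,0.3],[-0.03,-0.8,0,0,0,0,0.3],[-0.03,-0.6,0,0,0,0,0.3],[-0.03,-0.43,0,0,0,0,0.3]],
  ],
)

```text
t: 23.52
ee_pos: [438.6, -278.8, 336.6]
orientation: [-3.115, -0.39, 0.003]
ft_force: [0.7, 0.9, -1.6]
width: 45.7
grasp_force: 30.0
```

step_arm(
  targets=[
    [[0,0,0,0,0,0,0.3],[0,0,-0.3,0,0,0,0.3],[0,0,-0.4,0,0,0,0.3],[0,0,-0.4,0,0,0,0.3],[0,0,-0.3,0,0,0,0.3]],
  ],
)

```text
t: 24.15
ee_pos: [439.8, -276.2, 266.4]
orientation: [-3.115, -0.395, 0.002]
ft_force: [-0.8, 0.1, -0.8]
width: 45.5
grasp_force: 30.0
```

step_arm(
  targets=[
    [[0,0,-0.35,0,0,0,0.3],[0,0,-0.25,0,0,0,0.3],[0,0,-0.15,0,0,0,0.3],[0,0,-0.06,0,0,0,0.3],[0,0,-0.02,0,0,0,0.3]],
  ],
)

```text
t: 24.78
ee_pos: [440.2, -277.6, 226.8]
orientation: [3.117, 0.393, 0.001]
ft_force: [0.6, 0.3, -1.4]
width: 45.3
grasp_force: 30.0
```

step_arm(
  targets=[
    [[0,0,-0.02,0,0,0,0.3],[0,0,-0.02,0,0,0,0.3],[0,0,-0.02,0,0,0,0.3],[0,0,0,0,0,0,0.3],[0,0,0,0,0,0,0.3]],
  ],
)

```text
t: 25.4
ee_pos: [440.1, -277.4, 223.7]
orientation: [3.117, 0.393, 0.0]
ft_force: [-0.3, 0.3, -1.8]
width: 45.5
grasp_force: 30.0
```

step_arm(
  targets=[
    [[0,0,-0.01,0,0,0,0.3],[0,0,-0.01,0,0,0,0.3],[0,0,0,0,0,0,0.3],[0,0,0,0,0,0,0.3],[0,0,0,0,0,0,0.3]],
  ],
)

```text
t: 26.02
ee_pos: [440.1, -277.4, 223.5]
orientation: [3.117, 0.393, 0.0]
ft_force: [-1.7, 2.0, 9.9]
width: 45.8
grasp_force: 30.0
```

step_arm(
  targets=[
    [[0,0,0,0,0,0,1],[0,0,0,0,0,0,1],[0,0,0,0,0,0,1],[0,0,0,0,0,0,1],[0,0,0,0,0,0,1]],
  ],
)

```text
t: 26.65
ee_pos: [440.1, -277.4, 222.6]
orientation: [-3.117, -0.393, 0.0]
ft_force: [0.0, -1.4, 0.4]
width: 87.0
grasp_force: 0.0
```

step_arm(
  targets=[
    [[0,0,0.2,0,0,0,1],[0,0,0.3,0,0,0,1],[0,0,0.4,0,0,0,1],[0,0,0.4,0,0,0,1],[0,0,0.4,0,0,0,1]],
  ],
)

```text
t: 27.28
ee_pos: [440.1, -277.5, 309.5]
orientation: [3.116, 0.393, 0.002]
ft_force: [-0.4, 0.1, 0.0]
width: 88.3
grasp_force: 0.0
```

step_arm(
  targets=[
    [[0.5,0.4,0,0,0,0,1],[0.9,0.7,0,0,0,0,1],[0.9,0.7,0,0,0,0,1],[0.8,0.7,0,0,0,0,1],[0.45,0.35,0,0,0,0,1]],
  ],
)

```text
t: 27.9
ee_pos: [619.4, -132.9, 309.1]
orientation: [3.116, 0.396, 0.003]
ft_force: [0.6, 0.4, -0.7]
width: 87.5
grasp_force: 0.0
```

step_arm(
  targets=[
    [[0,0,0,0,0,0,1],[0,0,0,0,0,0,1],[0,0,0,0,0,0,1],[0,0,0,0,0,0,1],[0,0,0,0,0,0,1]],
  ],
)

```text
t: 28.52
ee_pos: [617.3, -135.4, 307.8]
orientation: [-3.117, -0.392, 0.0]
ft_force: [0.0, -0.9, -0.3]
width: 87.6
grasp_force: 0.0
```

```bash
python3 - <<'E'
from h import *
from workcell import get_image
T=get_image("top");S=get_image("scene")
cv2.imwrite("pics/p4.png",cv2.resize(np.vstack([T["pixels"][120:290,150:430,::-1],S["pixels"][110:300,50:330,::-1]]),None,fx=1.6,fy=1.6))
E
```

```text
(no output)
```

View pics/p4.png

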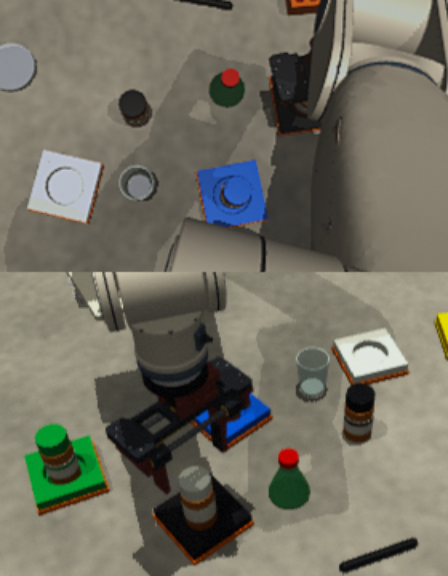

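Green stands in the green holder at crop (60,455), and the white holder is free at (370,350). Now the white bottle goes home.

step_arm(
  targets=[
    [[0,0,-0.4,0,0,0,1],[0,0,-0.4,0,0,0,1],[0,0,-0.4,0,0,0,1],[0,0,-0.3,0,0,0,1],[0,0,-0.2,0,0,0,1]],
  ],
)

```text
t: 29.25
ee_pos: [617.4, -134.9, 221.1]
orientation: [-3.116, -0.393, 0.002]
ft_force: [0.8, 0.8, 0.6]
width: 87.6
grasp_force: 0.0
```

step_arm(
  targets=[
    [[0,0,0,0,0,0,0.3],[0,0,0,0,0,0,0.3],[0,0,0,0,0,0,0.3],[0,0,0,0,0,0,0.3],[0,0,0,0,0,0,0.3]],
  ],
)

```text
t: 29.88
ee_pos: [617.7, -135.0, 223.1]
orientation: [3.117, 0.393, 0.001]
ft_force: [0.1, -0.2, 1.6]
width: 45.1
grasp_force: 30.0
```

step_arm(
  targets=[
    [[0,0,0,0,0,0,0.3],[0,0,0.4,0,0,0,0.3],[0,0,0.7,0,0,0,0.3],[0,0,0.7,0,0,0,0.3],[0,0,0.5,0,0,0,0.3]],
  ],
)

```text
t: 30.5
ee_pos: [617.8, -134.9, 340.5]
orientation: [3.116, 0.393, 0.003]
ft_force: [1.0, -0.1, -1.6]
width: 45.7
grasp_force: 30.0
```

step_arm(
  targets=[
    [[-0.205,0.4,0,0,0,0,0.3],[-0.205,0.5,0,0,0,0,0.3],[-0.205,0.6,0,0,0,0,0.3],[-0.205,0.6,0,0,0,0,0.3],[-0.205,0.6,0,0,0,0,0.3]],
  ],
)

```text
t: 31.12
ee_pos: [564.3, 2.6, 336.1]
orientation: [-3.116, -0.394, 0.005]
ft_force: [0.8, 0.0, -1.8]
width: 45.3
grasp_force: 30.0
```

step_arm(
  targets=[
    [[-0.205,0.6,0,0,0,0,0.3],[-0.205,0.6,0,0,0,0,0.3],[-0.205,0.6,0,0,0,0,0.3],[-0.205,0.6,0,0,0,0,0.3],[-0.205,0.6,0,0,0,0,0.3]],
  ],
)

```text
t: 31.75
ee_pos: [512.6, 152.0, 336.2]
orientation: [3.116, 0.395, -0.005]
ft_force: [0.8, 0.2, -1.7]
width: 45.5
grasp_force: 30.0
```

step_arm(
  targets=[
    [[-0.205,0.6,0,0,0,0,0.3],[-0.205,0.6,0,0,0,0,0.3],[-0.205,0.5,0,0,0,0,0.3],[-0.205,0.4,0,0,0,0,0.3],[-0.205,0.24,0,0,0,0,0.3]],
  ],
)

```text
t: 32.38
ee_pos: [461.6, 268.4, 336.4]
orientation: [3.116, 0.396, -0.004]
ft_force: [-0.4, -0.1, -1.0]
width: 45.7
grasp_force: 30.0
```

step_arm(
  targets=[
    [[0,0,0,0,0,0,0.3],[0,0,-0.3,0,0,0,0.3],[0,0,-0.4,0,0,0,0.3],[0,0,-0.4,0,0,0,0.3],[0,0,-0.3,0,0,0,0.3]],
  ],
)

```text
t: 33.0
ee_pos: [463.8, 266.2, 266.0]
orientation: [3.117, 0.391, -0.002]
ft_force: [-0.3, -0.2, -1.4]
width: 45.5
grasp_force: 30.0
```

step_arm(
  targets=[
    [[0,0,-0.35,0,0,0,0.3],[0,0,-0.25,0,0,0,0.3],[0,0,-0.15,0,0,0,0.3],[0,0,-0.06,0,0,0,0.3],[0,0,-0.02,0,0,0,0.3]],
  ],
)

```text
t: 33.62
ee_pos: [464.0, 267.2, 226.3]
orientation: [-3.117, -0.393, -0.001]
ft_force: [0.2, -0.3, -0.4]
width: 46.0
grasp_force: 30.0
```

step_arm(
  targets=[
    [[0,0,-0.02,0,0,0,0.3],[0,0,-0.02,0,0,0,0.3],[0,0,-0.02,0,0,0,0.3],[0,0,0,0,0,0,0.3],[0,0,0,0,0,0,0.3]],
  ],
)

```text
t: 34.25
ee_pos: [463.9, 267.1, 223.2]
orientation: [-3.117, -0.393, -0.0]
ft_force: [-0.4, 0.3, -1.1]
width: 45.8
grasp_force: 30.0
```

step_arm(
  targets=[
    [[0,0,-0.01,0,0,0,0.3],[0,0,-0.01,0,0,0,0.3],[0,0,0,0,0,0,0.3],[0,0,0,0,0,0,0.3],[0,0,0,0,0,0,0.3]],
  ],
)

```text
t: 34.88
ee_pos: [463.9, 267.1, 223.1]
orientation: [-3.117, -0.393, -0.0]
ft_force: [-2.6, -1.6, 10.5]
width: 46.0
grasp_force: 30.0
```

step_arm(
  targets=[
    [[0,0,0,0,0,0,1],[0,0,0,0,0,0,1],[0,0,0,0,0,0,1],[0,0,0,0,0,0,1],[0,0,0,0,0,0,1]],
  ],
)

```text
t: 35.5
ee_pos: [463.9, 267.1, 222.1]
orientation: [3.117, 0.393, -0.0]
ft_force: [0.7, 0.7, -0.7]
width: 87.3
grasp_force: 0.0
```

step_arm(
  targets=[
    [[0,0,0.2,0,0,0,1],[0,0,0.3,0,0,0,1],[0,0,0.4,0,0,0,1],[0,0,0.4,0,0,0,1],[0,0,0.4,0,0,0,1]],
  ],
)

```text
t: 36.12
ee_pos: [463.9, 267.1, 309.1]
orientation: [-3.116, -0.393, -0.002]
ft_force: [0.5, 0.3, -0.2]
width: 87.7
grasp_force: 0.0
```

step_arm(
  targets=[
    [[0.4,-0.3,0,0,0,0,1],[0.6,-0.5,0,0,0,0,1],[0.6,-0.6,0,0,0,0,1],[0.5,-0.5,0,0,0,0,1],[0.42,-0.38,0,0,0,0,1]],
  ],
)

```text
t: 36.75
ee_pos: [590.8, 151.9, 308.6]
orientation: [-3.117, -0.392, -0.002]
ft_force: [-0.7, 0.5, 0.1]
width: 87.8
grasp_force: 0.0
```

step_arm(
  targets=[
    [[0,0,0,0,0,0,1],[0,0,0,0,0,0,1],[0,0,0,0,0,0,1],[0,0,0,0,0,0,1],[0,0,0,0,0,0,1]],
  ],
)

```text
t: 37.38
ee_pos: [589.6, 153.5, 307.2]
orientation: [-3.117, -0.394, 0.0]
ft_force: [-1.5, -0.3, -0.4]
width: 87.8
grasp_force: 0.0
```

```bash
python3 - <<'E'
from h import *
from workcell import get_image
T=get_image("top");S=get_image("scene")
cv2.imwrite("pics/p5.png",cv2.resize(np.vstack([T["pixels"][120:290,150:430,::-1],S["pixels"][110:300,50:330,::-1]]),None,fx=1.6,fy=1.6))
E
```

```text
(no output)
```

View pics/p5.png

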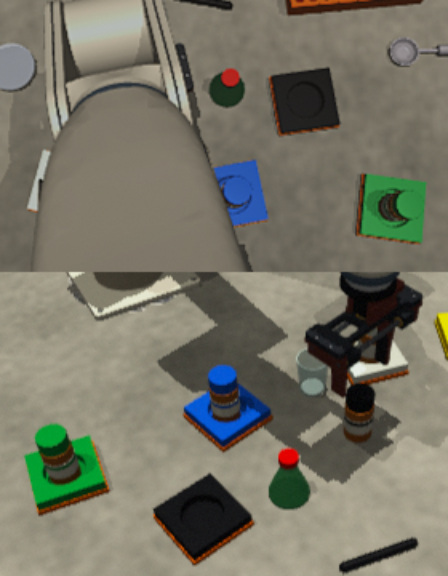

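Beaker, flask and the black bottle at crop (358,410) stand as before, and the black well is empty at (203,515). Last move is black.

step_arm(
  targets=[
    [[0,0,-0.4,0,0,0,1],[0,0,-0.5,0,0,0,1],[0,0,-0.5,0,0,0,1],[0,0,-0.3,0,0,0,1],[0,0,-0.18,0,0,0,1]],
  ],
)

```text
t: 38.1
ee_pos: [589.6, 153.0, 211.7]
orientation: [3.117, 0.393, -0.002]
ft_force: [-1.0, 0.4, -0.3]
width: 87.9
grasp_force: 0.0
```

step_arm(
  targets=[
    [[0,0,0,0,0,0,0.3],[0,0,0,0,0,0,0.3],[0,0,0,0,0,0,0.3],[0,0,0,0,0,0,0.3],[0,0,0,0,0,0,0.3]],
  ],
)

```text
t: 38.72
ee_pos: [590.0, 153.2, 213.6]
orientation: [-3.117, -0.393, -0.001]
ft_force: [-0.3, 0.9, 2.5]
width: 45.5
grasp_force: 30.0
```

step_arm(
  targets=[
    [[0,0,0,0,0,0,0.3],[0,0,0.5,0,0,0,0.3],[0,0,0.8,0,0,0,0.3],[0,0,0.7,0,0,0,0.3],[0,0,0.5,0,0,0,0.3]],
  ],
)

```text
t: 39.35
ee_pos: [589.8, 153.0, 339.4]
orientation: [3.117, 0.393, 0.001]
ft_force: [-0.3, -0.3, -2.6]
width: 45.7
grasp_force: 30.0
```

step_arm(
  targets=[
    [[0.056,-0.4,0,0,0,0,0.3],[0.056,-0.5,0,0,0,0,0.3],[0.056,-0.7,0,0,0,0,0.3],[0.056,-0.7,0,0,0,0,0.3],[0.056,-0.7,0,0,0,0,0.3]],
  ],
)

```text
t: 39.98
ee_pos: [603.2, 0.8, 336.2]
orientation: [-3.117, -0.392, 0.005]
ft_force: [0.1, -0.1, -2.3]
width: 45.8
grasp_force: 30.0
```

step_arm(
  targets=[
    [[0.056,-0.7,0,0,0,0,0.3],[0.056,-0.7,0,0,0,0,0.3],[0.056,-0.6,0,0,0,0,0.3],[0.056,-0.5,0,0,0,0,0.3],[0.056,-0.27,0,0,0,0,0.3]],
  ],
)

```text
t: 40.6
ee_pos: [617.1, -137.5, 336.3]
orientation: [-3.117, -0.39, 0.004]
ft_force: [0.9, -0.7, -1.9]
width: 45.4
grasp_force: 30.0
```

step_arm(
  targets=[
    [[0,0,0,0,0,0,0.3],[0,0,-0.3,0,0,0,0.3],[0,0,-0.4,0,0,0,0.3],[0,0,-0.4,0,0,0,0.3],[0,0,-0.3,0,0,0,0.3]],
  ],
)

```text
t: 41.22
ee_pos: [617.5, -134.9, 266.0]
orientation: [-3.116, -0.394, 0.003]
ft_force: [1.3, -0.5, -1.8]
width: 45.8
grasp_force: 30.0
```

step_arm(
  targets=[
    [[0,0,-0.35,0,0,0,0.3],[0,0,-0.25,0,0,0,0.3],[0,0,-0.15,0,0,0,0.3],[0,0,-0.05,0,0,0,0.3],[0,0,0,0,0,0,0.3]],
  ],
)

```text
t: 41.85
ee_pos: [618.0, -135.5, 228.4]
orientation: [3.117, 0.393, 0.001]
ft_force: [-0.6, 0.3, -1.9]
width: 45.4
grasp_force: 30.0
```

step_arm(
  targets=[
    [[0,0,-0.02,0,0,0,0.3],[0,0,-0.02,0,0,0,0.3],[0,0,-0.02,0,0,0,0.3],[0,0,0,0,0,0,0.3],[0,0,0,0,0,0,0.3]],
  ],
)

```text
t: 42.48
ee_pos: [617.9, -135.4, 225.2]
orientation: [-3.117, -0.393, -0.0]
ft_force: [0.4, -1.0, -2.9]
width: 45.3
grasp_force: 30.0
```

step_arm(
  targets=[
    [[0,0,-0.02,0,0,0,0.3],[0,0,-0.015,0,0,0,0.3],[0,0,0,0,0,0,0.3],[0,0,0,0,0,0,0.3],[0,0,0,0,0,0,0.3]],
  ],
)

```text
t: 43.1
ee_pos: [617.9, -135.4, 223.7]
orientation: [3.117, 0.393, 0.0]
ft_force: [-2.4, 0.3, 3.6]
width: 45.9
grasp_force: 30.0
```

Seated. I'll release, rise and back off to view.

step_arm(
  targets=[
    [[0,0,0,0,0,0,1],[0,0,0,0,0,0,1],[0,0,0,0,0,0,1],[0,0,0,0,0,0,1],[0,0,0,0,0,0,1]],
  ],
)

```text
t: 43.72
ee_pos: [617.9, -135.4, 223.4]
orientation: [3.117, 0.393, 0.0]
ft_force: [-0.6, -0.1, 0.8]
width: 87.5
grasp_force: 0.0
```

step_arm(
  targets=[
    [[0,0,0.2,0,0,0,1],[0,0,0.4,0,0,0,1],[0,0,0.6,0,0,0,1],[0,0,0.6,0,0,0,1],[0,0,0.6,0,0,0,1]],
  ],
)

```text
t: 44.35
ee_pos: [617.9, -135.4, 346.2]
orientation: [3.116, 0.393, 0.003]
ft_force: [-0.1, -1.0, 1.2]
width: 88.0
grasp_force: 0.0
```

step_arm(
  targets=[
    [[-0.4,-0.5,0.2,0,0,0,1],[-0.6,-0.8,0.2,0,0,0,1],[-0.6,-0.8,0.2,0,0,0,1],[-0.6,-0.8,0,0,0,0,1],[-0.6,-0.8,0,0,0,0,1]],
  ],
)

```text
t: 44.98
ee_pos: [476.9, -321.6, 375.5]
orientation: [3.115, 0.393, 0.003]
ft_force: [1.2, -0.3, -0.4]
width: 87.9
grasp_force: 0.0
```

step_arm(
  targets=[
    [[-0.6,-0.8,0,0,0,0,1],[-0.6,-0.8,0,0,0,0,1],[-0.6,-0.8,0,0,0,0,1],[-0.4,-0.6,0,0,0,0,1],[-0.2,-0.3,0,0,0,0,1]],
  ],
)

```text
t: 45.6
ee_pos: [356.8, -486.8, 374.9]
orientation: [3.116, 0.39, 0.001]
ft_force: [0.2, 0.4, 0.6]
width: 87.7
grasp_force: 0.0
```

step_arm(
  targets=[
    [[0,0,0,0,0,0,1],[0,0,0,0,0,0,1],[0,0,0,0,0,0,1],[0,0,0,0,0,0,1],[0,0,0,0,0,0,1]],
  ],
)

```text
t: 46.22
ee_pos: [358.3, -485.1, 373.4]
orientation: [-3.117, -0.394, 0.0]
ft_force: [-0.8, 0.1, 0.4]
width: 87.6
grasp_force: 0.0
```

```bash
python3 - <<'E'
from h import *
from workcell import get_image
T=get_image("top");S=get_image("scene")
cv2.imwrite("pics/p6.png",cv2.resize(np.vstack([T["pixels"][120:290,150:430,::-1],S["pixels"][110:300,50:330,::-1]]),None,fx=1.6,fy=1.6))
E
```

```text
(no output)
```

View pics/p6.png

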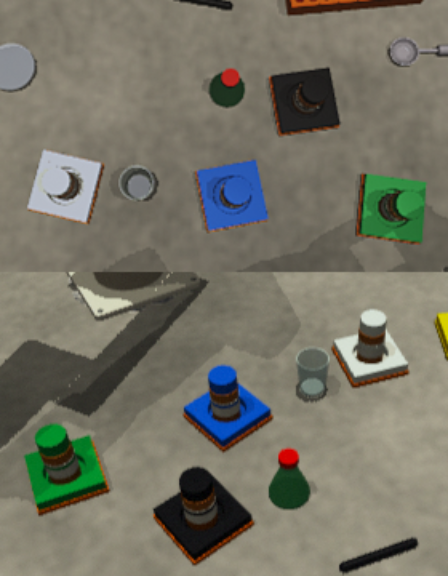

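All four bottles stand in their matching wells: white (372,335), blue (225,390), green (60,455) and black (200,500). The beaker (312,375) and flask (289,480) are unmoved.

```bash
python3 -c "
from workcell import ctrl
print(ctrl.close_job())"
```

```text
the job is handed in; nothing more can be done
None
```

I handed the job in with all four bottles upright and seated in their matching holders, black brought home last, and the beaker and flask still standing where they were; the last move ended at about 46 s of the 125 s allowed.

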